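Refit the washed grinder heads to the spice mills

TASK

The grinder heads of the spice mills have been washed and stand on the worktop. Fit every one of them into a mill of its own, whichever you like: turn the mill's locking collar back to open, set the head into the neck and turn it until its foot drops fully home in the recess, then turn the collar clockwise as far as it goes to lock the head in. Do not knock over the jar or the glass.

Things in the scene. Friction and masses are not known exactly. Their poses are not given: they have to be found in the camera images.
- head_1_grip (a point): grip centre of a loose grinder head, 62 mm high. From below: steel foot, 10 mm thick, a 50 mm disc with two flats that leave it 32 mm wide; neck of 30 mm diameter; from 22 to 62 mm a dark wooden grip 36 (along x) x 24 (along y) x 40 mm. This point: 42 mm above the underside. x along the foot's length, y across its flats, z up. Half a turn about z makes no difference
- head_2_grip (a point): the same point and axes of a second, identical head (0.13 kg). All heads stand upright on the worktop at the robot's left; take one by the two flat sides of its grip (fingers closing along y). Some starts have only two of the three heads
- head_3_grip (a point): the same point and axes of a third, identical head
- seat_a (a point): centre of the floor of the recess in the neck of the mill at the tray's left (+y) end, 82 mm above the worktop. Recess: 10 mm deep, the outline of a head's foot with 1.5 mm to spare all round (53 mm circle, flats 35 mm apart); x along its length, y across its flats, z up. A head fully home stands on this floor, its grip point 42 mm above it
- seat_b (a point): the same point and axes of the middle mill. A head not lined up with the recess stays 10 mm high on its shoulders, or 18 mm on the collar's lugs; lined up within some 4 degrees (x along x, either way round) it drops in. Mills and tray are fixed and do not turn
- seat_c (a point): the same point and axes of the mill at the tray's right (-y) end. The mills are dark turned wood, 62 mm in diameter, 120 mm apart in a wooden tray 345 x 100 x 18 mm
- collar_mid_a (a point): mid-height, on the axis, of the steel locking collar of the left mill: a ribbed ring, 64 mm outer, 54 mm inner diameter, 26 mm high; it turns on the mill's upright axis and cannot come off. Its top is 20 mm above the recess's floor; with the head home, the grip starts 2 mm above the collar's top. Grip the ring across its outside
- collar_mid_b (a point): the same point of the middle mill's collar. Inside near the top each collar has two opposite lugs, 7 mm thick, 20 degrees wide, that reach in to 20 mm from the axis and lie 1.5 mm above the foot of a seated head
- collar_mid_c (a point): the same point of the right mill's collar
- collar_a (a joint): turn of the left mill's collar, rad: 0 at the open stop, growing clockwise seen from above, 1.4 at the locked stop. At 0 the lugs are 80 degrees off the recess's length, over its flats, and a head can pass; at 1.4 they are over its ends and bar the way, or hold a seated head down. About 0.1 N m of friction keeps it where it is left
- collar_b (a joint): the same of the middle mill's collar
- collar_c (a joint): the same of the right mill's collar
- jar: glass jar with a dark lid, 65 mm in diameter, 86 mm high, loose, standing on the worktop beyond the tray's right end; origin at the centre of its underside, z up
- glass: upturned drinking glass, 81 mm in diameter, 91 mm high, loose, standing near the worktop's front edge, to the left of the heads; origin at the centre of its underside, z up

How it is judged:
At the end, for the whole second after the job is handed in: every head that is present stands fully home in a mill's recess (grip point within 5 mm of the recess's axis and no more than 45 mm above its floor, upright within 0.1 rad), and that mill's collar is turned to at least 1.2 of its 1.4 rad; a mill for which there is no head does not matter (((horizontal distance between head_1_grip and seat_a below 0.005 m and z of head_1_grip in the frame of seat_a below 0.045 m and angle between head_1_grip's own z axis and vertical below 0.1 rad and value of joint collar_a above 1.2 rad) or (horizontal distance between head_1_grip and seat_b below 0.005 m and z of head_1_grip in the frame of seat_b below 0.045 m and angle between head_1_grip's own z axis and vertical below 0.1 rad and value of joint collar_b above 1.2 rad) or (horizontal distance between head_1_grip and seat_c below 0.005 m and z of head_1_grip in the frame of seat_c below 0.045 m and angle between head_1_grip's own z axis and vertical below 0.1 rad and value of joint collar_c above 1.2 rad)) and ((horizontal distance between head_2_grip and seat_a below 0.005 m and z of head_2_grip in the frame of seat_a below 0.045 m and angle between head_2_grip's own z axis and vertical below 0.1 rad and value of joint collar_a above 1.2 rad) or (horizontal distance between head_2_grip and seat_b below 0.005 m and z of head_2_grip in the frame of seat_b below 0.045 m and angle between head_2_grip's own z axis and vertical below 0.1 rad and value of joint collar_b above 1.2 rad) or (horizontal distance between head_2_grip and seat_c below 0.005 m and z of head_2_grip in the frame of seat_c below 0.045 m and angle between head_2_grip's own z axis and vertical below 0.1 rad and value of joint collar_c above 1.2 rad)) and ((horizontal distance between head_3_grip and seat_a below 0.005 m and z of head_3_grip in the frame of seat_a below 0.045 m and angle between head_3_grip's own z axis and vertical below 0.1 rad and value of joint collar_a above 1.2 rad) or (horizontal distance between head_3_grip and seat_b below 0.005 m and z of head_3_grip in the frame of seat_b below 0.045 m and angle between head_3_grip's own z axis and vertical below 0.1 rad and value of joint collar_b above 1.2 rad) or (horizontal distance between head_3_grip and seat_c below 0.005 m and z of head_3_grip in the frame of seat_c below 0.045 m and angle between head_3_grip's own z axis and vertical below 0.1 rad and value of joint collar_c above 1.2 rad))); the robot touches nothing.
It fails at once if the jar is knocked over (angle between jar's own z axis and vertical above 0.6 rad).
It fails at once if the glass is knocked over (angle between glass's own z axis and vertical above 0.6 rad).
Of head_1, head_2, head_3 only 2 to 3 are there at a start; the rules pass over those that are not, and their reading is None.
At some moment in a run one of head_1, head_2, head_3 may be knocked a few centimetres aside while the robot is not near it.
It also fails if it takes over 210 s, if anything falls off the work surface, if the arm or the gripper's body presses on something with over 40 N, if the wrist force passes 120 N, or if a joint passes its speed limit or range.

ROBOT

A 7-joint arm with a two-finger parallel gripper is mounted at the origin on a cart in front of the work surface, level with it; the furniture and walls round the work are solid. World frame = base frame: x ahead of the robot, y to its left, z up, the work surface at z = 0. Lengths are in m, angles in rad, forces in N, time in s.
With the tool pointing down it reaches from about 0.4 to 0.875 m from the base axis. Payload 4.4 kg.
Tool frame: the origin (TCP) lies on the centre line of the jaws, within the pads' length; the fingertips stand 25 mm ahead of it and the grasp point (between the pads) lies 6 mm ahead of it; z points along the fingers, y is the line along which they close (so a half turn about z gives the same grasp; the last joint's range is limited). The gripper opens to 85 mm and grips with 20 to 120 N. Pads are 22 mm wide; open, the fingers measure 114 mm over their backs; the gripper's body (76 mm by 85 mm) begins 54 mm behind the grasp point. The pads swing forward as they close: fully open they stand 13 mm farther back than shut.
Start: joints at [1.212, 0.628, 0.038, 1.517, -0.027, 0.996, -0.02], TCP at [0.188, -0.622, 0.256] pointing down, gripper open.
Joint ranges: [-3.06, 3.06], [-0.37, 2.12], [-1.25, 1.32], [0.18, 2.47], [-1.1, 4.24], [0.23, 1.98], [-2.94, 2.94]. Speed limits (rad/s): [2.57, 2.57, 3.14, 3.14, 3.14, 3.14, 3.14].

INTERFACE

Orientations are given as a unit quaternion [w, x, y, z].
In Python, from workcell import robot gives the robot as it stands. The module is installed in compiled form; this text tells all that it offers.
- The arm moves only by the tool carry_out, never from a script. Its argument "motion" is a list of rows, each a list of 7 numbers: the shift along the tool's x, y, z in m, then the turn, a rotation vector about the tool's x, y, z in degrees, then the opening, from 0 (shut) to 1 (fully open). A call has 1 to 20 rows; each row is the pose to reach, as a shift and turn from the pose commanded when the call began, along the tool's axes at that moment; what a row does not reach only later rows make up. A row lasts 1/8 s, in which the tool goes at most 62.5 mm and 10.7 degrees, less where a joint would pass 70% of its speed; a pose out of reach is approached as far as the arm can. A call with a gripper value outside its range is refused whole. The fingers move at their own pace and stop on an object; "force" is the grip in N (left out, the last holds). Time passes only in rows, so rows that repeat a pose let the fingers close. It gives the time, the measured TCP pose, the force, the opening and the grip force at its end, in the units of the state.
- robot.get_state(): the state, without advancing time (a new reading comes with each control period).
- robot.read_camera(name): name is "scene" or "side" or "wrist"; returns (picture, depth): 420x560x3 uint8, blue, green, red; 420x560 float32, m along the optical axis (not along the pixel's ray), 0 where there is no reading.
- robot.camera_model(name): a dict with "camera_matrix" (3x3 intrinsics, pixels), "dist_coeffs" ([k1, k2, p1, p2, k3] as OpenCV has them; the pictures are not rectified), "R" (3x3) and "t" (3): a world point X has camera coordinates R X + t; the wrist camera has in their place "hand_eye" (4x4, takes a point from camera to tool coordinates, whose origin is the TCP and whose axes are the flange's). Camera axes: x right, y down, z forward; pixel columns grow to the right and rows downward; lengths in m; the calibration is good to about 2 mm. A picture is of the moment at which its call begins: read the wrist's pose just before it. camera_model takes no time and is no camera call.
- robot.job_done(): hands the job in; it is judged then, once.
Trained networks look in the newest picture that a camera, given by its name, has taken for a name from the list of things; names that differ only in an ending like _2 or _b are one class to them, and where a whole thing is asked for, a point or a joint stands for the part that bears it (a point fixed in the world has none). Each returns a list of dicts, best first, with "score" (0 to 1); they miss things now and then, are a little off and sometimes report something else, mostly with a low value. They report only what shows in the picture. A call takes as long as a camera call.
- robot.silhouettes(camera, label): "mask" (420x560 bool, what is visible of it) and "extent" ([left, top, width, height] in pixels, round what is visible of it).
The state is a dict: "time_s": time; "qpos": joint angles; "dq": joint speeds; "joint_efforts": joint torques, N m; "tool_pos": TCP position; "ee_rot": TCP orientation; "wrist_force": force on the tool from outside, world axes, zero at the start; "moment": the same for the moment, N m; "width": opening from 0.0 (shut) to 1.0 (fully open); "gripper_force": force on a finger pad.
Only numpy, scipy, OpenCV 4.12 (cv2) and the standard library are available. Lean on these libraries where they do the work, as an engineer would, in place of code of your own. Each camera call takes 0.05 s, during which the arm holds its last target. There are 200 camera calls.

## Working session

There is one attempt and no reset: what is moved stays moved. The work goes in short steps, Python scripts to look and compute and a tool call to move; the robot and the scene stay as the last step left them, time stands still between calls to the robot, and variables do not carry over. Pictures are saved under pics/ and viewed, at most 14 in all, crops included, and the job is handed in when it is done.

Besides the shell and the picture viewer there is one more tool, called after "Request:" as name([rows], argument=value, ...), one row to a line, values as JSON. carry_out: Moves the arm, as the interface text tells. Its arguments: {"type":"object","properties":{"motion":{"type":"array"},"force":{"type":"number"}},"required":["motion"]}

```bash
mkdir -p pics; python3 - <<'E'
from workcell import robot
import cv2,numpy as np
s=robot.get_state();print({k:np.round(v,3).tolist() for k,v in s.items()})
for c in ("scene","side","wrist"):
    im,d=robot.read_camera(c);cv2.imwrite(f"pics/{c}0.png",im);m=robot.camera_model(c)
    print(c,{k:np.round(v,3).tolist() for k,v in m.items()})
E
```

```text
{'time_s': 0.0, 'qpos': [1.212, 0.629, 0.038, 1.518, -0.027, 0.996, -0.02], 'dq': [-0.001, 0.0, -0.001, -0.0, -0.001, -0.0, -0.001], 'joint_efforts': [-0.0, -56.339, 1.227, -19.344, 0.011, 0.01, -0.0], 'tool_pos': [0.187, -0.622, 0.255], 'ee_rot': [-0.001, 0.989, 0.146, -0.0], 'wrist_force': [-0.081, -0.419, 0.395], 'moment': [0.008, -0.033, 0.018], 'gripper_force': 0.0, 'width': 1.004}
scene {'camera_matrix': [[529.596, 0.0, 281.276], [0.0, 529.596, 209.032], [0.0, 0.0, 1.0]], 'dist_coeffs': [-0.036, 0.0, 0.0, 0.0, 0.0], 'R': [[-0.601, -0.799, 0.01], [-0.382, 0.277, -0.882], [0.702, -0.534, -0.472]], 't': [0.278, 0.257, 1.223]}
side {'camera_matrix': [[403.263, 0.0, 272.152], [0.0, 403.263, 203.626], [0.0, 0.0, 1.0]], 'dist_coeffs': [-0.045, 0.0, 0.0, 0.0, 0.0], 'R': [[0.988, -0.155, 0.006], [-0.063, -0.437, -0.897], [0.142, 0.886, -0.441]], 't': [-0.433, 0.116, 1.298]}
wrist {'camera_matrix': [[357.496, 0.0, 285.692], [0.0, 357.496, 210.764], [0.0, 0.0, 1.0]], 'dist_coeffs': [-0.012, 0.0, 0.0, 0.0, 0.0], 'hand_eye': [[0.0, -0.955, -0.297, 0.076], [1.0, 0.0, 0.0, 0.0], [-0.0, -0.297, 0.955, -0.118], [0.0, 0.0, 0.0, 1.0]]}
```

View pics/scene0.png

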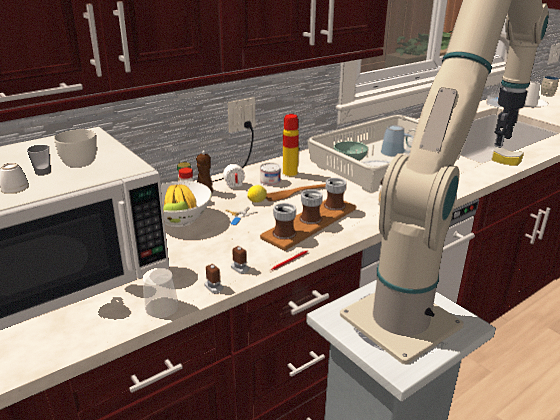

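View pics/side0.png

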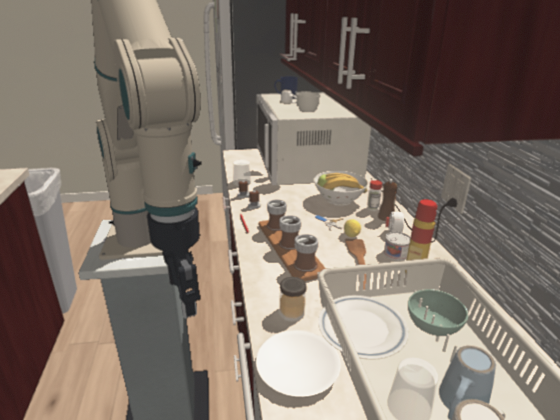

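The scene view shows two heads at about (213,277) and (239,258), the glass at (160,290), and mills at (285,215), (311,203) and (336,190). The side view agrees, with the jar at (292,298). I see no third head. Next I'll locate them.

```bash
cat > h.py <<'E'
from workcell import robot
import cv2,numpy as np
from scipy.spatial.transform import Rotation as Ro
def pose(s=None):
    s=s or robot.get_state();q=np.array(s["ee_rot"]);return Ro.from_quat(q[[1,2,3,0]]).as_matrix(),np.array(s["tool_pos"])
def cam2world(c,s=None):
    m=robot.camera_model(c)
    if c=="wrist":
        R,p=pose(s);H=np.array(m["hand_eye"]);return R@H[:3,:3],R@H[:3,3]+p,m
    R=np.array(m["R"]);return R.T,-R.T@np.array(m["t"]),m
def rays(c,uv,s=None):
    R,o,m=cam2world(c,s)
    n=cv2.undistortPoints(np.float64(uv).reshape(-1,1,2),np.array(m["camera_matrix"]),np.array(m["dist_coeffs"])).reshape(-1,2)
    return np.c_[n,np.ones(len(n))]@R.T,o
def cloud(c,d,mask,s=None):
    v,u=np.nonzero(mask&(d>0));r,o=rays(c,np.c_[u,v],s);return o+r*d[v,u][:,None]
def onplane(c,uv,z,s=None):
    r,o=rays(c,uv,s);return o+r*((z-o[2])/r[:,2])[:,None]
E
python3 - <<'E'
from h import *
for c in ("scene","side"):
    im,d=robot.read_camera(c)
    for l in ("head_1_grip","collar_a","jar","glass"):
        for o in robot.silhouettes(c,l):
            if o["score"]<.2: continue
            P=cloud(c,d,o["mask"])
            if len(P)<5: continue
            print(c,l,round(o["score"],2),np.round(o["extent"]).astype(int).tolist(),len(P),np.round(np.median(P,0),3),np.round(np.percentile(P,[3,97],axis=0),3).tolist())
E
```

```text
scene head_1_grip 0.94 [204, 262, 22, 31] 426 [0.356 0.29  0.031] [[0.343, 0.246, -0.001], [0.45, 0.3, 0.063]]
scene collar_a 0.87 [276, 206, 20, 14] 211 [0.432 0.009 0.091] [[0.418, -0.029, 0.077], [0.478, 0.031, 0.1]]
scene collar_a 0.58 [302, 192, 21, 14] 176 [ 0.453 -0.11   0.091] [[0.44, -0.147, 0.078], [0.5, -0.088, 0.099]]
scene collar_a 0.49 [326, 175, 18, 18] 297 [ 0.487 -0.232  0.09 ] [[0.463, -0.419, -0.004], [0.665, -0.205, 0.101]]
scene jar 0.6 [378, 180, 8, 24] 40 [ 0.44  -0.383  0.057] [[0.429, -0.398, 0.005], [0.447, -0.375, 0.084]]
scene jar 0.25 [233, 246, 18, 26] 374 [0.387 0.193 0.029] [[0.376, 0.144, -0.003], [0.476, 0.201, 0.061]]
scene glass 0.91 [142, 267, 35, 49] 1511 [0.347 0.434 0.06 ] [[0.334, 0.396, 0.003], [0.396, 0.463, 0.091]]
scene glass 0.69 [297, 192, 28, 18] 295 [ 0.464 -0.113  0.091] [[0.441, -0.167, 0.06], [0.53, -0.088, 0.101]]
side head_1_grip 0.7 [239, 182, 10, 19] 116 [0.366 0.27  0.03 ] [[0.353, 0.264, 0.002], [0.381, 0.283, 0.062]]
side collar_a 0.77 [295, 231, 24, 21] 289 [ 0.496 -0.259  0.095] [[0.465, -0.273, 0.079], [0.525, -0.212, 0.103]]
side collar_a 0.62 [282, 215, 20, 17] 267 [ 0.472 -0.141  0.095] [[0.444, -0.156, 0.078], [0.505, -0.094, 0.103]]
side collar_a 0.45 [266, 203, 19, 12] 117 [ 0.445 -0.032  0.092] [[0.423, -0.04, 0.081], [0.476, 0.01, 0.102]]
side jar 0.66 [280, 277, 28, 43] 1066 [ 0.419 -0.435  0.061] [[0.392, -0.445, 0.006], [0.45, -0.391, 0.087]]
side glass 0.78 [233, 162, 19, 24] 381 [0.369 0.395 0.057] [[0.337, 0.326, 0.007], [0.407, 0.429, 0.091]]
side glass 0.3 [266, 196, 20, 21] 234 [ 0.451 -0.024  0.095] [[0.422, -0.039, 0.077], [0.481, 0.025, 0.103]]
```

```bash
cat >> h.py <<'E'
def delta(target,yaw=None):
    R,p=pose();d=R.T@(np.array(target)-p)
    y=np.degrees(np.arctan2(R[1,0],R[0,0]));out=np.round(d*1000,1).tolist()
    # turn about tool z (down): world ccw = negative
    t=None if yaw is None else round(-((yaw-y+180)%360-180),2)
    # residual tilt
    return out,"turn z",t,"yaw now",round(y,2),"tilt",np.round(np.degrees([R[0,2],R[1,2]]),2).tolist(),"p",np.round(p,4).tolist()
E
python3 -c "
from h import *
print(delta([.473,-.12,.27],11.6))"
```

```text
([418.2, -398.6, -13.7], 'turn z', np.float64(5.17), 'yaw now', np.float64(16.77), 'tilt', [0.0, -0.0], 'p', [0.1876, -0.6224, 0.2563])
```

Request:
carry_out([
  [0.418,-0.399,-0.014,0,0,5.2,1],
  [0.418,-0.399,-0.014,0,0,5.2,1],
  [0.418,-0.399,-0.014,0,0,5.2,1],
  [0.418,-0.399,-0.014,0,0,5.2,1],
  [0.418,-0.399,-0.014,0,0,5.2,1],
  [0.418,-0.399,-0.014,0,0,5.2,1],
  [0.418,-0.399,-0.014,0,0,5.2,1],
  [0.418,-0.399,-0.014,0,0,5.2,1],
  [0.418,-0.399,-0.014,0,0,5.2,1],
  [0.418,-0.399,-0.014,0,0,5.2,1],
  [0.418,-0.399,-0.014,0,0,5.2,1],
  [0.418,-0.399,-0.014,0,0,5.2,1],
  [0.418,-0.399,-0.014,0,0,5.2,1],
])

```text
time_s: 2.28
tool_pos: [0.4719, -0.1216, 0.2703]
ee_rot: [0.0, 0.995, 0.099, -0.0]
wrist_force: [-0.4, 0.5, -0.3]
width: 0.999
gripper_force: 0.0
```

```bash
python3 - <<'E'
from h import *
s=robot.get_state();im,d=robot.read_camera("wrist")
np.savez("mills.npz",im=im,d=d)
cv2.imwrite("pics/w1.png",cv2.resize(im,None,fx=1.4,fy=1.4,interpolation=cv2.INTER_CUBIC))
for o in robot.silhouettes("wrist","collar_a"):
    P=cloud("wrist",d,o["mask"],s);P=P[(P[:,2]>.095)&(P[:,2]<.11)]
    if len(P)<50: continue
    # circle fit of top ring outer edge
    h=cv2.convexHull(np.float32(P[:,:2])*1000);c,r=cv2.minEnclosingCircle(h)
    print(round(o["score"],2),np.round(o["extent"]).astype(int).tolist(),np.round(np.array(c)/1000,4),r,np.median(P[:,2]))
E
```

```text
0.63 [246, 152, 78, 79] [ 0.4738 -0.1215] 32.485355377197266 0.10198778738424713
0.56 [101, 149, 86, 81] [ 0.4518 -0.0038] 32.668418884277344 0.10169158412236012
```

View pics/w1.png

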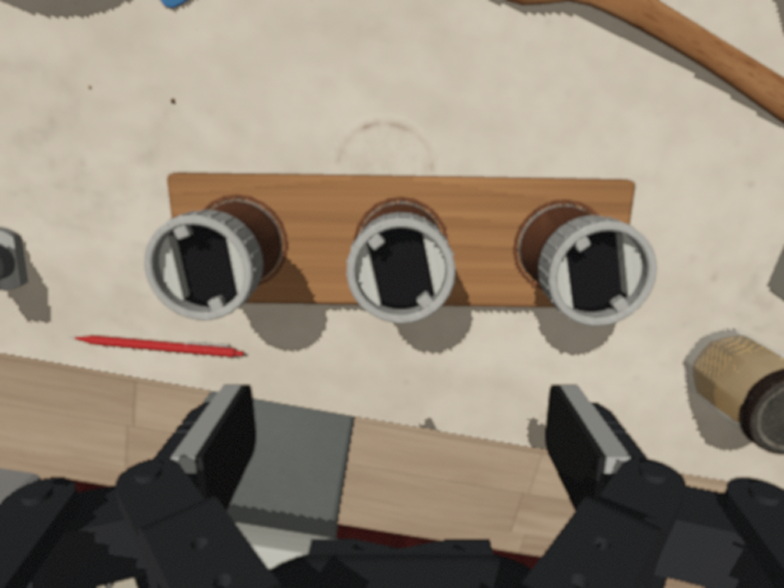

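The wrist view shows three mills at (205,263), (400,267) and (597,270). Their black slots run roughly up and down the image, and the lugs at the upper left and lower right are about 30–40° off the slots, so all the collars are partly closed. I'll measure slot yaw and lug angle from the depth data.

```bash
python3 - <<'E'
from h import *
from scipy.optimize import least_squares
f=np.load("mills.npz");d=f["d"];im=f["im"]
P=cloud("wrist",d,np.ones_like(d,bool));v,u=np.nonzero(d>0)
for n,c0 in dict(a=(.4518,-.0038),b=(.4738,-.1215),c=(.497,-.238)).items():
    c=np.array(c0)
    for _ in range(3):
        D=P[:,:2]-c;r=np.hypot(*D.T);top=(abs(P[:,2]-.102)<.003)&(r<.036)&(r>.0255)
        if top.sum()<20:break
        c=least_squares(lambda q:(lambda rr:np.where(rr>.0295,0*rr+np.maximum(rr-.032,0),np.maximum(.027-rr,0)))(np.hypot(*(P[top,:2]-q).T)),c).x
    D=P[:,:2]-c;r=np.hypot(*D.T)
    g=im[v,u].mean(1)
    sh=(r<.0255)&(abs(P[:,2]-.092)<.003)&(g>90)
    best=max(((np.percentile(abs(D[sh]@[-np.sin(a),np.cos(a)]),8)),np.degrees(a)) for a in np.radians(np.arange(-60,60,.5)))
    lg=(r<.0245)&(r>.019)&(P[:,2]>.098)
    a=np.arctan2(D[lg,1],D[lg,0]);z2=np.exp(2j*a)
    la=np.degrees(np.angle(z2.mean()))/2
    print(n,np.round(c,4),top.sum(),"sh",sh.sum(),np.round(best,4),"zs",np.round(np.median(P[top,2]),4),np.round(np.percentile(P[r<.02,2],[2,30]),4),"lug",lg.sum(),round(la,1))
E
```

```text
a [ 0.4518 -0.0036] 1510 sh 506 [ 0.0174 17.    ] zs 0.1021 [0.081  0.0821] lug 112 29.8
b [ 0.4738 -0.1211] 1429 sh 562 [1.78e-02 2.45e+01] zs 0.1022 [0.0815 0.3197] lug 885 -88.2
c [ 0.4961 -0.2387] 1511 sh 536 [1.78e-02 2.35e+01] zs 0.1021 [0.081  0.0821] lug 110 47.5
```

```bash
python3 - <<'E'
from h import *
f=np.load("mills.npz");im=f["im"]
R,o,m=cam2world("wrist")
out=[]
for z in (.092,.1005):
  row=[]
  for c in ((.4518,-.0036),(.4738,-.1211),(.4961,-.2387)):
    g=np.linspace(.035,-.035,260);X,Y=np.meshgrid(g,g,indexing="ij") # rows: x down from +, cols: y from +
    W=np.stack([c[0]+X,c[1]+Y,0*X+z],-1).reshape(-1,3)
    C=(W-o)@R
    px,_=cv2.projectPoints(C,np.zeros(3),np.zeros(3),np.array(m["camera_matrix"]),np.array(m["dist_coeffs"]))
    px=px.reshape(260,260,2).astype(np.float32)
    row.append(cv2.remap(im,px[...,0],px[...,1],cv2.INTER_CUBIC))
  out.append(np.hstack(row))
cv2.imwrite("pics/ortho.png",np.vstack(out))
E
```

```text
(no output)
```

View pics/ortho.png

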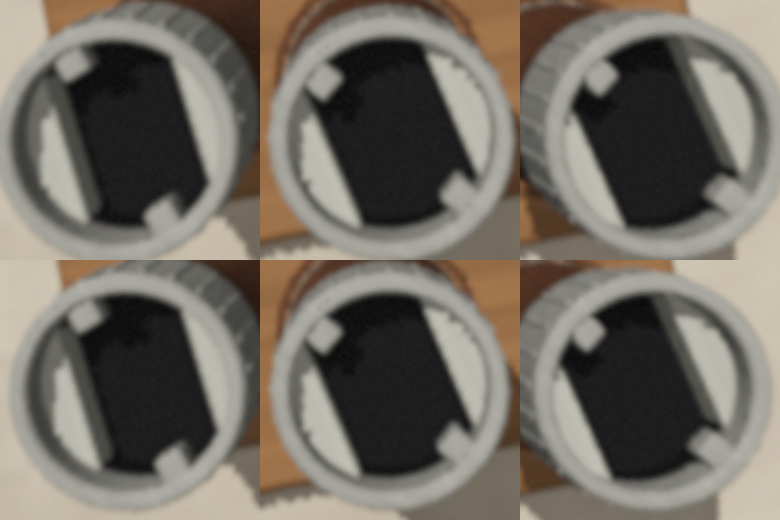

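The slots are yawed about 17° (a), 21.5° (b) and 25.5° (c). The lugs sit at about 30°, 50° and 48°. To open, the collars need ccw turns of about 67°, 51° and 58° respectively. I'll use b and c.

```bash
python3 -c "
from h import *
print(robot.get_state()['qpos']);print(delta([.4738,-.1211,.102],-20))"
```

```text
[ 1.93476588e-01  3.79090079e-01 -6.13659708e-04  1.94129021e+00
  7.79762910e-04  8.21334733e-01 -1.17891970e+00]
([1.6, 0.4, 168.3], 'turn z', np.float64(31.43), 'yaw now', np.float64(11.43), 'tilt', [-0.01, -0.02], 'p', [0.4721, -0.121, 0.2703])
```

Request:
carry_out([
  [0.0016,0.0004,0.05,0,0,10.5,1],
  [0.0016,0.0004,0.1,0,0,21,1],
  [0.0016,0.0004,0.14,0,0,31.4,1],
  [0.0016,0.0004,0.168,0,0,31.4,1],
  [0.0016,0.0004,0.168,0,0,31.4,1],
  [0.0016,0.0004,0.168,0,0,31.4,0.5],
  [0.0016,0.0004,0.168,0,0,31.4,0.5],
  [0.0016,0.0004,0.168,0,0,31.4,0.5],
  [0.0016,0.0004,0.168,0,0,31.4,0.5],
], force=50)

```text
time_s: 3.5
tool_pos: [0.4745, -0.1221, 0.1043]
ee_rot: [0.001, 0.985, -0.173, 0.001]
wrist_force: [-3.4, -4.6, 4.3]
width: 0.732
gripper_force: 53.3
```

Request:
carry_out([
  [0,0,0,0,0,-10,0.5],
  [0,0,0,0,0,-20,0.5],
  [0,0,0,0,0,-30,0.5],
  [0,0,0,0,0,-40,0.5],
  [0,0,0,0,0,-48,0.5],
  [0,0,0,0,0,-54,0.5],
  [0,0,0,0,0,-58,0.5],
  [0,0,0,0,0,-58,0.5],
])

```text
time_s: 4.5
tool_pos: [0.476, -0.1191, 0.1044]
ee_rot: [0.001, 0.945, 0.327, 0.002]
wrist_force: [0.0, 3.3, 7.7]
width: 0.723
gripper_force: 53.3
```

```bash
python3 -c "
from h import *
s=robot.get_state();print(delta([.4738,-.1211,.27]),np.round(s['moment'],2),np.round(s['wrist_force'],1))"
```

```text
([-2.4, 0.6, -165.6], 'turn z', None, 'yaw now', np.float64(38.17), 'tilt', [0.26, 0.02], 'p', [0.476, -0.1191, 0.1044]) [ 1.11  0.01 -0.11] [0.  3.3 7.7]
```

Request:
carry_out([
  [0,0,0,0,0,-5,0.5],
  [0,0,0,0,0,-10,0.5],
  [0,0,0,0,0,-10,0.5],
])

```text
time_s: 4.88
tool_pos: [0.4788, -0.1155, 0.1046]
ee_rot: [-0.0, 0.914, 0.406, 0.006]
wrist_force: [4.0, 13.5, 5.0]
width: 0.715
gripper_force: 60.0
```

```bash
python3 -c "
from h import *
s=robot.get_state();print(delta([.4738,-.1211,.27]),np.round(s['moment'],2),np.round(s['wrist_force'],1))"
```

```text
([-5.7, 0.6, -165.5], 'turn z', None, 'yaw now', np.float64(47.9), 'tilt', [0.57, 0.3], 'p', [0.4788, -0.1155, 0.1046]) [ 3.02 -0.82 -1.94] [ 4.  13.5  5. ]
```

At the stop, moment −1.9. Release, rise, and go to c.

Request:
carry_out([
  [0,0,0,0,0,8,0.5],
  [0,0,0,0,0,8,1],
  [0,0,0,0,0,8,1],
  [0,0,0,0,0,8,1],
  [0,0,-0.05,0,0,10,1],
  [0,0,-0.1,0,0,20,1],
  [0,0,-0.1,0,0,30,1],
])

```text
time_s: 5.75
tool_pos: [0.4765, -0.1207, 0.2058]
ee_rot: [0.001, 0.988, 0.155, 0.004]
wrist_force: [0.2, 0.5, -0.5]
width: 0.998
gripper_force: 0.0
```

```bash
python3 -c "
from h import *
print(delta([.4961,-.2387,.104],-25))"
```

```text
([-18.0, 118.0, 102.2], 'turn z', np.float64(42.8), 'yaw now', np.float64(17.8), 'tilt', [0.42, -0.09], 'p', [0.4765, -0.1207, 0.2058])
```

Request:
carry_out([
  [-0.009,0.06,0,0,0,10,1],
  [-0.018,0.118,0,0,0,20,1],
  [-0.018,0.118,0.03,0,0,30,1],
  [-0.018,0.118,0.07,0,0,40,1],
  [-0.018,0.118,0.102,0,0,42.8,1],
  [-0.018,0.118,0.102,0,0,42.8,1],
  [-0.018,0.118,0.102,0,0,42.8,0.5],
  [-0.018,0.118,0.102,0,0,42.8,0.5],
  [-0.018,0.118,0.102,0,0,42.8,0.5],
  [-0.018,0.118,0.102,0,0,42.8,0.5],
])

```text
time_s: 7.0
tool_pos: [0.4942, -0.2393, 0.1024]
ee_rot: [0.001, 0.977, -0.213, 0.001]
wrist_force: [-3.6, -2.3, 7.1]
width: 0.729
gripper_force: 54.7
```

```bash
python3 -c "
from h import *
s=robot.get_state();print(delta([.4961,-.2387,.104],-25),np.round(s['moment'],2),np.round(s['wrist_force'],1),s['width'])"
```

```text
([1.5, -1.4, -1.6], 'turn z', np.float64(0.35), 'yaw now', np.float64(-24.65), 'tilt', [0.11, -0.14], 'p', [0.4942, -0.2393, 0.1024]) [-0.64  0.69  0.1 ] [-3.6 -2.3  7.1] 0.7288223467533215
```

Request:
carry_out([
  [0,0,0,0,0,-10,0.5],
  [0,0,0,0,0,-20,0.5],
  [0,0,0,0,0,-30,0.5],
  [0,0,0,0,0,-40,0.5],
  [0,0,0,0,0,-48,0.5],
  [0,0,0,0,0,-54,0.5],
  [0,0,0,0,0,-60,0.5],
  [0,0,0,0,0,-65,0.5],
  [0,0,0,0,0,-68,0.5],
])

```text
time_s: 8.12
tool_pos: [0.498, -0.2365, 0.1027]
ee_rot: [0.001, 0.93, 0.368, 0.004]
wrist_force: [4.9, 4.5, 3.1]
width: 0.723
gripper_force: 53.3
```

```bash
python3 -c "
from h import *
s=robot.get_state();print(delta([.4961,-.2387,.27]),np.round(s['moment'],2),np.round(s['wrist_force'],1))"
```

```text
([-1.7, 1.1, -167.3], 'turn z', None, 'yaw now', np.float64(43.16), 'tilt', [0.51, 0.06], 'p', [0.498, -0.2365, 0.1027]) [ 1.15 -0.59 -2.15] [4.9 4.5 3.1]
```

Request:
carry_out([
  [0,0,0,0,0,8,0.5],
  [0,0,0,0,0,8,1],
  [0,0,0,0,0,8,1],
  [0,0,0,0,0,8,1],
  [0,0,-0.06,0,0,15,1],
  [0,0,-0.12,0,0,18,1],
  [0,0,-0.165,0,0,18,1],
  [0,0,-0.165,0,0,18,1],
])

```text
time_s: 9.12
tool_pos: [0.4959, -0.2384, 0.269]
ee_rot: [0.002, 0.976, 0.22, 0.003]
wrist_force: [0.9, -1.3, 0.3]
width: 1.001
gripper_force: 0.0
```

```bash
python3 -c "
from h import *
print(delta([.42,.21,.27],25))"
```

```text
([123.8, -437.6, -3.0], 'turn z', np.float64(0.39), 'yaw now', np.float64(25.39), 'tilt', [0.39, -0.19], 'p', [0.4959, -0.2384, 0.269])
```

Request:
carry_out([
  [0.124,-0.438,-0.003,0.34,-0.27,0.4,1],
  [0.124,-0.438,-0.003,0.34,-0.27,0.4,1],
  [0.124,-0.438,-0.003,0.34,-0.27,0.4,1],
  [0.124,-0.438,-0.003,0.34,-0.27,0.4,1],
  [0.124,-0.438,-0.003,0.34,-0.27,0.4,1],
  [0.124,-0.438,-0.003,0.34,-0.27,0.4,1],
  [0.124,-0.438,-0.003,0.34,-0.27,0.4,1],
  [0.124,-0.438,-0.003,0.34,-0.27,0.4,1],
  [0.124,-0.438,-0.003,0.34,-0.27,0.4,1],
  [0.124,-0.438,-0.003,0.34,-0.27,0.4,1],
])

```text
time_s: 10.38
tool_pos: [0.4183, 0.2096, 0.2676]
ee_rot: [-0.002, 0.977, 0.215, -0.004]
wrist_force: [0.2, -0.1, 0.0]
width: 0.999
gripper_force: 0.0
```

```bash
cat >> h.py <<'E'
def heads(s,d):
    """fit grip-top rectangles (z~0.062) of heads on the worktop in a wrist depth image"""
    z=np.zeros_like(d);P=cloud("wrist",d,np.ones_like(d,bool),s);v,u=np.nonzero(d>0);z[v,u]=P[:,2]
    n,lab=cv2.connectedComponents((abs(z-.062)<.004).astype(np.uint8));L=lab[v,u];r=[]
    for k in range(1,n):
        Q=P[L==k]
        if len(Q)<120 or len(Q)>4000: continue
        (c,wh,a)=cv2.minAreaRect(np.float32(Q[:,:2]*1000))
        if wh[0]<wh[1]: a+=90
        r.append((np.round(np.array(c)/1000,4).tolist(),np.round(sorted(wh),1).tolist(),round((a+90)%180-90,1),round(float(np.median(Q[:,2])),4),len(Q),[int(u[L==k].mean()),int(v[L==k].mean())]))
    return r
E
python3 - <<'E'
from h import *
s=robot.get_state();im,d=robot.read_camera("wrist");cv2.imwrite("pics/w2.png",im)
print(delta([.4,.2,.27]))
for r in heads(s,d):print(r)
for o in robot.silhouettes("wrist","head_1_grip"):print(o["score"],o["extent"])
E
```

```text
([-20.8, 0.8, -2.2], 'turn z', None, 'yaw now', np.float64(24.84), 'tilt', [-0.45, 0.1], 'p', [0.4185, 0.2094, 0.2677])
([0.5066, 0.3425], [3.3, 36.4], -0.5, 0.0623, 148, [184, 22])
([0.384, 0.4061], [31.1, 70.7], 33.8, 0.062, 467, [77, 125])
([0.367, 0.2836], [24.0, 34.7], 1.9, 0.0619, 839, [192, 199])
([0.398, 0.1852], [23.9, 35.9], 5.2, 0.062, 821, [300, 212])
([0.4546, 0.0145], [16.9, 47.6], -9.4, 0.0609, 172, [481, 231])
0.57 [176.6, 164.2, 47.8, 54.9]
```

View pics/w2.png

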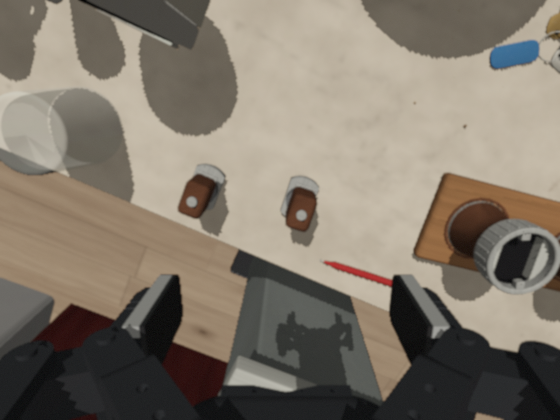

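The view shows two heads, at (197,195) and (300,208), the glass at the far left at (50,130), and mill a at the right. There is no third head. I'll refine the yaw by PCA and grasp the second head.

```bash
cat >> h.py <<'E'
def headpca(s,d,c0,zt=.062):
    P=cloud("wrist",d,np.ones_like(d,bool),s);Q=P[(abs(P[:,2]-zt)<.004)&(np.hypot(*(P[:,:2]-c0).T)<.026)][:,:2]
    best=min((np.prod([np.ptp(np.percentile(Q@[np.cos(t+k),np.sin(t+k)],[2,98])) for k in (0,np.pi/2)]),t) for t in np.radians(np.arange(-60,60,1.)))
    w,V=np.linalg.eigh(np.cov(Q.T));x=V[:,1]
    return Q.mean(0).round(4),"pca",np.degrees(np.arctan2(x[1],x[0])).round(1),"rect",np.degrees(best[1]).round(1),np.sqrt(w*12).round(4)
E
python3 - <<'E'
from h import *
s=robot.get_state();im,d=robot.read_camera("wrist")
for c in ((.367,.2836),(.398,.1852)):print(headpca(s,d,np.array(c)))
print(delta([.398,.185,.052],10))
E
```

```text
(array([0.3678, 0.2833]), 'pca', np.float64(-178.7), 'rect', np.float64(1.0), array([0.0227, 0.0341]))
(array([0.3991, 0.1858]), 'pca', np.float64(-173.5), 'rect', np.float64(6.0), array([0.0228, 0.0344]))
([-28.0, 14.9, 216.1], 'turn z', np.float64(14.82), 'yaw now', np.float64(24.82), 'tilt', [-0.41, 0.14], 'p', [0.4187, 0.2097, 0.2681])
```

Request:
carry_out([
  [-0.027,0.0145,0.05,-0.3,0.3,9,1],
  [-0.027,0.0145,0.1,-0.3,0.3,18.8,1],
  [-0.027,0.0145,0.14,-0.3,0.3,18.8,1],
  [-0.027,0.0145,0.18,-0.3,0.3,18.8,1],
  [-0.027,0.0145,0.216,-0.3,0.3,18.8,1],
  [-0.027,0.0145,0.216,-0.3,0.3,18.8,1],
  [-0.027,0.0145,0.216,-0.3,0.3,18.8,0.1],
  [-0.027,0.0145,0.216,-0.3,0.3,18.8,0.1],
  [-0.027,0.0145,0.216,-0.3,0.3,18.8,0.1],
  [-0.027,0.0145,0.216,-0.3,0.3,18.8,0.1],
  [-0.027,0.0145,0.216,-0.3,0.3,18.8,0.1],
  [-0.027,0.0145,0.216,-0.3,0.3,18.8,0.1],
], force=40)

```text
time_s: 12.02
tool_pos: [0.399, 0.1875, 0.053]
ee_rot: [0.0, 0.999, 0.054, 0.0]
wrist_force: [0.4, -0.7, 6.4]
width: 0.274
gripper_force: 47.1
```

```bash
python3 - <<'E'
from h import *
print(delta([.4738,-.1211,.23],21.5),robot.get_state()["width"])
E
```

```text
([41.4, 314.9, -176.9], 'turn z', np.float64(-15.34), 'yaw now', np.float64(6.16), 'tilt', [0.06, -0.02], 'p', [0.399, 0.1875, 0.053]) 0.27397306477033945
```

Request:
carry_out([
  [0,0,-0.06,0,0,0,0.1],
  [0,0,-0.12,0,0,0,0.1],
  [0.006,0.045,-0.137,0,0,-8,0.1],
  [0.013,0.1,-0.137,0,0,-15.3,0.1],
  [0.02,0.155,-0.137,0,0,-15.3,0.1],
  [0.027,0.21,-0.137,0,0,-15.3,0.1],
  [0.034,0.265,-0.137,0,0,-15.3,0.1],
  [0.0414,0.315,-0.137,0,0,-15.3,0.1],
  [0.0414,0.315,-0.137,0,0,-15.3,0.1],
  [0.0414,0.315,-0.137,0,0,-15.3,0.1],
])

```text
time_s: 13.28
tool_pos: [0.4731, -0.1205, 0.1892]
ee_rot: [-0.0, 0.982, 0.186, -0.0]
wrist_force: [0.2, 1.1, -1.6]
width: 0.276
gripper_force: 46.2
```

```bash
python3 - <<'E'
from h import *
s=robot.get_state();print(delta([.4738,-.1211,.135],21.5),s["width"],np.round(s["wrist_force"],1))
im,d=robot.read_camera("wrist")
P=cloud("wrist",d,np.ones_like(d,bool),s)
for n,c in dict(b=(.4738,-.1211),c=(.4961,-.2387)).items():
    r=np.hypot(*(P[:,:2]-c).T);Q=P[(abs(P[:,2]-.102)<.002)&(r<.036)&(r>.025)]
    if len(Q)>50: print(n,len(Q),np.round((np.percentile(Q,0.5,axis=0)+np.percentile(Q,99.5,axis=0))/2,4),np.ptp(Q,axis=0))
v,u=np.nonzero(d>0)
T=P[(abs(P[:,2]-s['tool_pos'][2]-.009)<.004)&(np.hypot(*(P[:,:2]-s['tool_pos'][:2]).T)<.02)]
if len(T)>50: print("head top",T.mean(0),len(T))
cv2.imwrite("pics/w3.png",im)
E
```

```text
([0.4, 0.8, 54.2], 'turn z', np.float64(-0.03), 'yaw now', np.float64(21.47), 'tilt', [-0.06, 0.03], 'p', [0.4731, -0.1205, 0.1892]) 0.27596201487788 [ 0.2  1.1 -1.6]
b 1883 [ 0.4761 -0.1216  0.102 ] [0.05942822 0.06371579 0.00397653]
c 2416 [ 0.4954 -0.2392  0.102 ] [0.06406162 0.06450796 0.00398109]
head top [ 0.47467721 -0.1200708   0.19840074] 6142
```

View pics/w3.png

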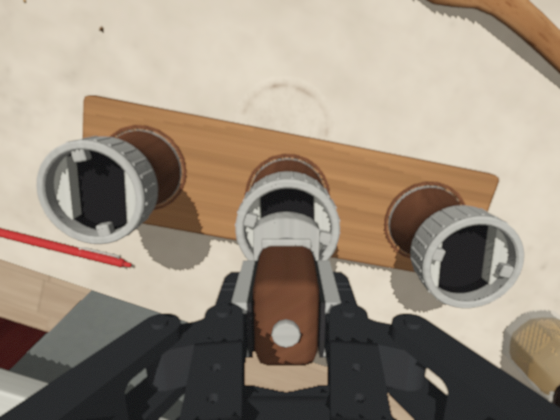

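Head held, aligned with mill b's slot; collars b and c are open with their lugs over the flats. Lowering.

Request:
carry_out([
  [0.0002,0.0008,0.025,0,0,0,0.1],
  [0.0002,0.0008,0.035,0,0,0,0.1],
  [0.0002,0.0008,0.041,0,0,0,0.1],
  [0.0002,0.0008,0.046,0,0,0,0.1],
  [0.0002,0.0008,0.051,0,0,0,0.1],
  [0.0002,0.0008,0.055,0,0,0,0.1],
  [0.0002,0.0008,0.055,0,0,0,0.1],
])

```text
time_s: 14.2
tool_pos: [0.4743, -0.1218, 0.135]
ee_rot: [0.0, 0.982, 0.186, -0.0]
wrist_force: [-1.8, -0.0, 4.7]
width: 0.277
gripper_force: 47.2
```

```bash
python3 - <<'E'
from h import *
s=robot.get_state();print(delta([.4738,-.1211,.135],21.5),s["width"],np.round(s["wrist_force"],1),np.round(s["moment"],2))
E
```

```text
([-0.2, -0.8, 0.0], 'turn z', np.float64(-0.03), 'yaw now', np.float64(21.47), 'tilt', [0.01, -0.05], 'p', [0.4743, -0.1218, 0.135]) 0.27716557922646873 [-1.8 -0.   4.7] [0.1  0.36 0.  ]
```

Home (TCP 0.135, light force). Open, turn ccw, descend round the head and grip the collar.

Request:
carry_out([
  [0,0,0,0,0,0,1],
  [0,0,0,0,0,0,1],
  [0,0,0,0,0,0,1],
  [0,0,0,0,0,0,1],
  [0,0,0,0,0,-10,1],
  [0,0,0,0,0,-20,1],
  [0,0,0,0,0,-30,1],
  [0,0,0.01,0,0,-38,1],
  [0,0,0.02,0,0,-38,1],
  [0,0,0.03,0,0,-38,1],
  [0,0,0.03,0,0,-38,1],
  [0,0,0.03,0,0,-38,0.5],
  [0,0,0.03,0,0,-38,0.5],
  [0,0,0.03,0,0,-38,0.5],
  [0,0,0.03,0,0,-38,0.5],
], force=50)

```text
time_s: 16.08
tool_pos: [0.4732, -0.1211, 0.1052]
ee_rot: [-0.0, 0.868, 0.496, -0.001]
wrist_force: [-3.3, 1.9, 7.1]
width: 0.73
gripper_force: 52.6
```

```bash
python3 - <<'E'
from h import *
s=robot.get_state();print(delta([.4738,-.1211,.135],21.5),s["width"],np.round(s["wrist_force"],1),np.round(s["moment"],2))
E
```

```text
([0.2, 0.5, -29.8], 'turn z', np.float64(37.99), 'yaw now', np.float64(59.49), 'tilt', [-0.08, -0.03], 'p', [0.4732, -0.1211, 0.1052]) 0.7299270241823874 [-3.3  1.9  7.1] [0.49 0.87 0.02]
```

Turn clockwise 86° to the locked stop.

Request:
carry_out([
  [0,0,0,0,0,10,0.5],
  [0,0,0,0,0,20,0.5],
  [0,0,0,0,0,30,0.5],
  [0,0,0,0,0,40,0.5],
  [0,0,0,0,0,50,0.5],
  [0,0,0,0,0,60,0.5],
  [0,0,0,0,0,70,0.5],
  [0,0,0,0,0,77,0.5],
  [0,0,0,0,0,82,0.5],
  [0,0,0,0,0,86,0.5],
  [0,0,0,0,0,86,0.5],
])

```text
time_s: 17.45
tool_pos: [0.4789, -0.1246, 0.1054]
ee_rot: [0.001, 0.974, -0.228, 0.005]
wrist_force: [7.8, -8.2, -7.3]
width: 0.73
gripper_force: 56.7
```

```bash
python3 - <<'E'
from h import *
s=robot.get_state();print(delta([.4738,-.1211,.135],21.5),s["width"],np.round(s["wrist_force"],1),np.round(s["moment"],2))
E
```

```text
([-5.8, -0.9, -29.6], 'turn z', np.float64(-47.89), 'yaw now', np.float64(-26.39), 'tilt', [0.54, -0.24], 'p', [0.4789, -0.1246, 0.1054]) 0.730120751895076 [ 7.8 -8.2 -7.3] [-1.93 -1.65  0.91]
```

Request:
carry_out([
  [0,0,0,0,0,-4,0.5],
  [0,0,0,0,0,-4,1],
  [0,0,0,0,0,-4,1],
  [0,0,0,0,0,-4,1],
  [0,0,-0.05,0,0,-4,1],
  [0,0,-0.1,0,0,-15,1],
  [0,0,-0.165,0,0,-25,1],
  [0,0,-0.165,0,0,-25,1],
  [0,0,-0.165,0,0,-25,1],
])

```text
time_s: 18.58
tool_pos: [0.4736, -0.1219, 0.2693]
ee_rot: [0.0, 1.0, -0.014, -0.0]
wrist_force: [0.2, 0.8, -0.3]
width: 0.996
gripper_force: 0.0
```

```bash
python3 - <<'E'
from h import *
s=robot.get_state();im,d=robot.read_camera("wrist");cv2.imwrite("pics/w4.png",im[120:420,150:450])
P=cloud("wrist",d,np.ones_like(d,bool),s)
Q=P[(np.hypot(*(P[:,:2]-[.4738,-.1211]).T)<.02)&(P[:,2]>.12)];print(np.percentile(Q[:,2],[5,50,95]),headpca(s,d,np.array([.4738,-.1211]),.144))
print(delta([.40,.23,.27],11))
E
```

```text
[0.14095194 0.32203298 0.32783462] (array([ 0.4742, -0.1228]), 'pca', np.float64(-156.9), 'rect', np.float64(22.0), array([0.0227, 0.0342]))
([-82.7, -349.7, -1.4], 'turn z', np.float64(-12.57), 'yaw now', np.float64(-1.57), 'tilt', [-0.15, -0.01], 'p', [0.4731, -0.1218, 0.2685])
```

View pics/w4.png

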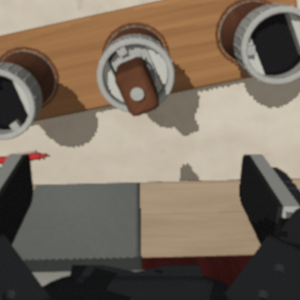

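Head seated in b, yaw 22°, with a lug over its end at (122,48), so it's locked. On to the other head.

Request:
carry_out([
  [-0.083,-0.35,-0.001,0,0,-12.6,1],
  [-0.083,-0.35,-0.001,0,0,-12.6,1],
  [-0.083,-0.35,-0.001,0,0,-12.6,1],
  [-0.083,-0.35,-0.001,0,0,-12.6,1],
  [-0.083,-0.35,-0.001,0,0,-12.6,1],
  [-0.083,-0.35,-0.001,0,0,-12.6,1],
  [-0.083,-0.35,-0.001,0,0,-12.6,1],
  [-0.083,-0.35,-0.001,0,0,-12.6,1],
])

```text
time_s: 19.62
tool_pos: [0.3998, 0.2294, 0.269]
ee_rot: [0.001, 0.995, 0.097, -0.002]
wrist_force: [0.8, -0.0, 0.2]
width: 1.0
gripper_force: 0.0
```

```bash
python3 - <<'E'
from h import *
s=robot.get_state();im,d=robot.read_camera("wrist")
for r in heads(s,d):
    print(r)
    if abs(r[1][0]-24)<3: print(headpca(s,d,np.array(r[0])));print(delta([*r[0],.052],r[2]))
E
```

```text
([0.5108, 0.3418], [5.7, 45.9], -6.6, 0.062, 182, [177, 29])
([0.383, 0.4048], [30.8, 70.5], 30.5, 0.062, 381, [100, 162])
([0.4534, 0.0146], [17.7, 47.2], -7.2, 0.061, 203, [519, 170])
([0.3671, 0.2835], [23.9, 35.3], 1.4, 0.0619, 821, [222, 205])
(array([0.368 , 0.2833]), 'pca', np.float64(-177.9), 'rect', np.float64(0.0), array([0.0228, 0.0342]))
([-21.4, -60.4, 217.1], 'turn z', np.float64(9.6), 'yaw now', np.float64(11.0), 'tilt', [-0.15, -0.14], 'p', [0.4002, 0.2288, 0.2692])
```

Request:
carry_out([
  [-0.021,-0.06,0.03,0,0,9.6,1],
  [-0.021,-0.06,0.08,0,0,9.6,1],
  [-0.021,-0.06,0.13,0,0,9.6,1],
  [-0.021,-0.06,0.18,0,0,9.6,1],
  [-0.021,-0.06,0.216,0,0,9.6,1],
  [-0.021,-0.06,0.216,0,0,9.6,1],
  [-0.021,-0.06,0.216,0,0,9.6,0.1],
  [-0.021,-0.06,0.216,0,0,9.6,0.1],
  [-0.021,-0.06,0.216,0,0,9.6,0.1],
  [-0.021,-0.06,0.216,0,0,9.6,0.1],
  [-0.021,-0.06,0.216,0,0,9.6,0.1],
  [-0.021,-0.06,0.216,0,0,9.6,0.1],
], force=40)

```text
time_s: 21.18
tool_pos: [0.3689, 0.2852, 0.0553]
ee_rot: [-0.0, 1.0, 0.013, 0.001]
wrist_force: [0.5, -0.8, 6.8]
width: 0.274
gripper_force: 47.0
```

```bash
python3 - <<'E'
from h import *
print(delta([.4957,-.2388,.21],25),robot.get_state()["width"])
E
```

```text
([113.7, 527.0, -154.7], 'turn z', np.float64(-23.55), 'yaw now', np.float64(1.45), 'tilt', [0.07, 0.01], 'p', [0.3689, 0.2852, 0.0553]) 0.27383292272760024
```

Request:
carry_out([
  [0,0,-0.06,0,0,0,0.1],
  [0,0,-0.12,0,0,0,0.1],
  [0,0,-0.165,0,0,-8,0.1],
  [0.012,0.055,-0.165,0,0,-16,0.1],
  [0.024,0.11,-0.165,0,0,-23.5,0.1],
  [0.036,0.165,-0.165,0,0,-23.5,0.1],
  [0.048,0.22,-0.165,0,0,-23.5,0.1],
  [0.059,0.275,-0.165,0,0,-23.5,0.1],
  [0.071,0.33,-0.165,0,0,-23.5,0.1],
  [0.083,0.385,-0.165,0,0,-23.5,0.1],
  [0.095,0.44,-0.165,0,0,-23.5,0.1],
  [0.107,0.495,-0.165,0,0,-23.5,0.1],
  [0.1137,0.527,-0.165,0,0,-23.5,0.1],
  [0.1137,0.527,-0.165,0,0,-23.5,0.1],
  [0.1137,0.527,-0.165,0,0,-23.5,0.1],
])

```text
time_s: 23.05
tool_pos: [0.4951, -0.2376, 0.2193]
ee_rot: [-0.001, 0.976, 0.217, -0.0]
wrist_force: [0.7, 0.1, -1.6]
width: 0.27
gripper_force: 46.0
```

```bash
python3 - <<'E'
from h import *
s=robot.get_state();print(delta([.4957,-.2388,.1373],25),s["width"],np.round(s["wrist_force"],1))
im,d=robot.read_camera("wrist");cv2.imwrite("pics/w5.png",im)
E
```

```text
([0.1, 1.4, 82.0], 'turn z', np.float64(0.03), 'yaw now', np.float64(25.03), 'tilt', [-0.06, 0.05], 'p', [0.4951, -0.2376, 0.2193]) 0.2704789552571229 [ 0.7  0.1 -1.6]
```

View pics/w5.png

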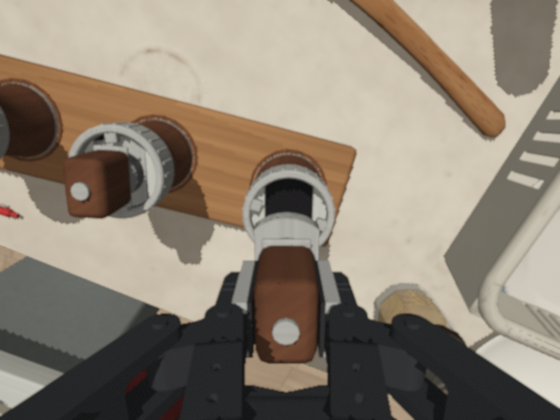

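The held head at (285,290) is in line with mill c's open slot at (288,200), and the jar is clear of the path. Lowering.

Request:
carry_out([
  [0.0002,0.0014,0.035,0,0,0,0.1],
  [0.0002,0.0014,0.055,0,0,0,0.1],
  [0.0002,0.0014,0.065,0,0,0,0.1],
  [0.0002,0.0014,0.071,0,0,0,0.1],
  [0.0002,0.0014,0.076,0,0,0,0.1],
  [0.0002,0.0014,0.08,0,0,0,0.1],
  [0.0002,0.0014,0.083,0,0,0,0.1],
  [0.0002,0.0014,0.083,0,0,0,0.1],
])

```text
time_s: 24.1
tool_pos: [0.497, -0.2396, 0.1373]
ee_rot: [0.0, 0.976, 0.216, 0.001]
wrist_force: [-0.7, 1.0, 4.1]
width: 0.273
gripper_force: 46.8
```

```bash
python3 - <<'E'
from h import *
s=robot.get_state();print(delta([.4957,-.2388,.1373],25),s["width"],np.round(s["wrist_force"],1),np.round(s["moment"],2))
E
```

```text
([-0.9, -1.3, -0.0], 'turn z', np.float64(-0.01), 'yaw now', np.float64(24.99), 'tilt', [0.07, -0.02], 'p', [0.497, -0.2396, 0.1373]) 0.27344019928187985 [-0.7  1.   4.1] [0.51 0.12 0.03]
```

Home. Same collar procedure.

Request:
carry_out([
  [0,0,0,0,0,0,1],
  [0,0,0,0,0,0,1],
  [0,0,0,0,0,0,1],
  [0,0,0,0,0,0,1],
  [0,0,0,0,0,-10,1],
  [0,0,0,0,0,-20,1],
  [0,0,0,0,0,-30,1],
  [0,0,0.012,0,0,-38,1],
  [0,0,0.024,0,0,-38,1],
  [0,0,0.033,0,0,-38,1],
  [0,0,0.033,0,0,-38,1],
  [0,0,0.033,0,0,-38,0.5],
  [0,0,0.033,0,0,-38,0.5],
  [0,0,0.033,0,0,-38,0.5],
  [0,0,0.033,0,0,-38,0.5],
], force=50)

```text
time_s: 25.98
tool_pos: [0.4951, -0.2392, 0.1043]
ee_rot: [-0.001, 0.853, 0.522, -0.001]
wrist_force: [-4.7, 2.1, 8.2]
width: 0.729
gripper_force: 53.1
```

Request:
carry_out([
  [0,0,0,0,0,10,0.5],
  [0,0,0,0,0,20,0.5],
  [0,0,0,0,0,30,0.5],
  [0,0,0,0,0,40,0.5],
  [0,0,0,0,0,50,0.5],
  [0,0,0,0,0,60,0.5],
  [0,0,0,0,0,70,0.5],
  [0,0,0,0,0,77,0.5],
  [0,0,0,0,0,82,0.5],
  [0,0,0,0,0,86,0.5],
  [0,0,0,0,0,86,0.5],
])

```text
time_s: 27.35
tool_pos: [0.501, -0.2422, 0.1045]
ee_rot: [0.001, 0.98, -0.197, 0.005]
wrist_force: [6.9, -6.3, -8.0]
width: 0.728
gripper_force: 71.9
```

```bash
python3 - <<'E'
from h import *
s=robot.get_state();print(delta([.4957,-.2388,.1373],25),s["width"],np.round(s["wrist_force"],1),np.round(s["moment"],2))
E
```

```text
([-5.8, -1.1, -32.9], 'turn z', np.float64(-47.75), 'yaw now', np.float64(-22.75), 'tilt', [0.55, -0.28], 'p', [0.501, -0.2422, 0.1045]) 0.7284555306913104 [ 6.9 -6.3 -8. ] [-1.49 -1.73  1.26]
```

Request:
carry_out([
  [0,0,0,0,0,-4,0.5],
  [0,0,0,0,0,-4,1],
  [0,0,0,0,0,-4,1],
  [0,0,0,0,0,-4,1],
  [0,0,-0.05,0,0,-4,1],
  [0,0,-0.1,0,0,-15,1],
  [0,0,-0.16,0,0,-25,1],
  [0,0,-0.2,0,0,-35,1],
  [0,0,-0.2,0,0,-35,1],
  [0,0,-0.2,0,0,-35,1],
])

```text
time_s: 28.6
tool_pos: [0.4955, -0.2399, 0.3027]
ee_rot: [-0.0, 0.995, 0.104, -0.001]
wrist_force: [-0.1, 0.3, -0.0]
width: 0.999
gripper_force: 0.0
```

```bash
python3 - <<'E'
from h import *
s=robot.get_state();im,d=robot.read_camera("wrist")
cv2.imwrite("pics/w6.png",cv2.resize(im[100:300,80:380],None,fx=2.5,fy=2.5,interpolation=cv2.INTER_CUBIC))
for c in ((.4738,-.1211),(.4961,-.2387)):print(headpca(s,d,np.array(c),.144))
im,d=robot.read_camera("scene");cv2.imwrite("pics/s2.png",im)
E
```

```text
(array([ 0.4744, -0.1241]), 'pca', np.float64(-157.6), 'rect', np.float64(20.0), array([0.0215, 0.0343]))
(array([ 0.4981, -0.24  ]), 'pca', np.float64(-156.7), 'rect', np.float64(22.0), array([0.0229, 0.034 ]))
```

View pics/w6.png

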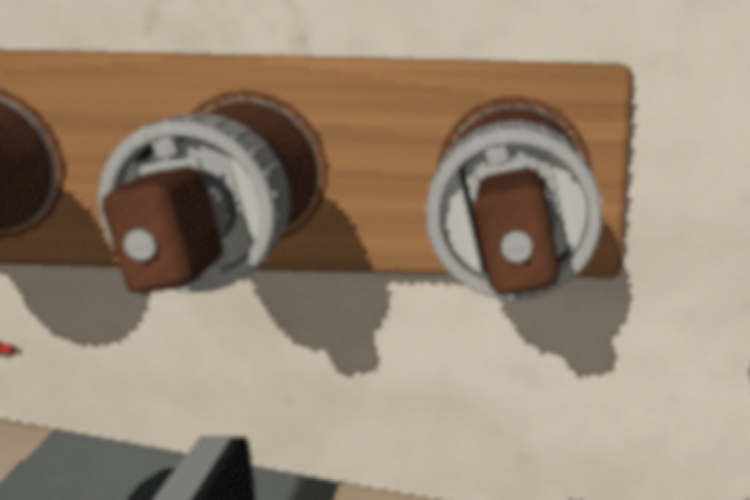

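View pics/s2.png

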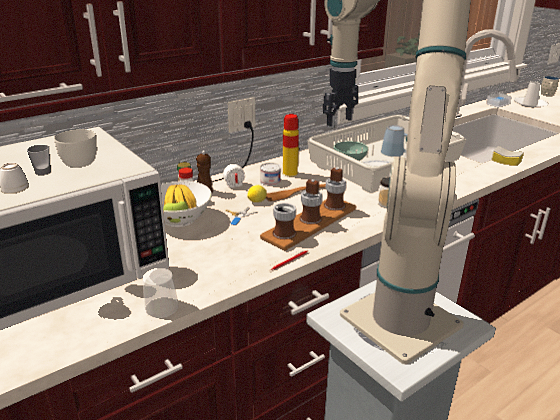

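Both heads sit in b and c with lugs near their ends; the scene shows the glass and jar standing and no head left on the worktop. One check on the lug angles before handing in.

```bash
python3 - <<'E'
from h import *
s=robot.get_state();im,d=robot.read_camera("wrist");R,o,m=cam2world("wrist",s)
row=[]
P=cloud("wrist",d,np.ones_like(d,bool),s)
for c in ((.4738,-.1213),(.4961,-.2389)):
    r=np.hypot(*(P[:,:2]-c).T);Q=P[(abs(P[:,2]-.102)<.0025)&(r<.036)&(r>.0275)][:,:2]
    A=np.c_[2*Q,np.ones(len(Q))];x=np.linalg.lstsq(A,(Q**2).sum(1),rcond=None)[0];c=x[:2];print(c)
    g=np.linspace(.035,-.035,380);X,Y=np.meshgrid(g,g,indexing="ij")
    C=(np.stack([c[0]+X,c[1]+Y,0*X+.1005],-1).reshape(-1,3)-o)@R
    px,_=cv2.projectPoints(C,np.zeros(3),np.zeros(3),np.array(m["camera_matrix"]),np.array(m["dist_coeffs"]))
    px=px.reshape(380,380,2).astype(np.float32);t=cv2.remap(im,px[...,0],px[...,1],cv2.INTER_CUBIC)
    cv2.circle(t,(190,190),174,(0,255,0),1);row.append(t)
cv2.imwrite("pics/ortho2.png",np.hstack(row))
E
```

```text
[ 0.47375181 -0.12173587]
[ 0.49562115 -0.23932695]
```

View pics/ortho2.png

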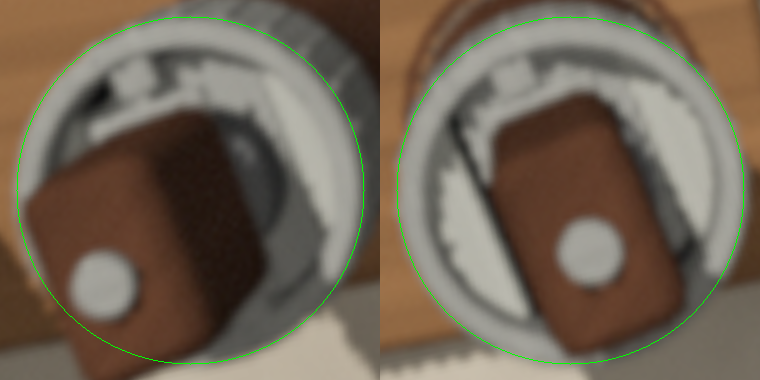

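Lugs are at 27.4° (b, slot about 21.5°) and 26.8° (c, slot about 25°). Both are within the 11° that 1.2 rad requires, and both turns ended against the stop.

```bash
python3 -c "
from workcell import robot
print(robot.job_done())"
```

```text
the job is handed in; nothing more can be done
None
```

I handed the job in at about 29 s on the robot's clock: both heads present are seated in mills b and c, their collars are turned clockwise to the stop, and the jar and glass are standing; no verdict was returned.

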